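Set the shaker's click dial and lock it

TASK

Set the bench shaker's run time: turn the round knob gently anticlockwise (seen from above) until you feel it lean on its soft end stop, then turn it clockwise exactly four clicks, and then push the knob fully in so that it locks, and let go. Do not force the knob against the stop, do not push it in on any other click, and leave the other things on the bench where they are.

Things in the scene. Friction and masses are not known exactly. Their poses are not given: they have to be found in the camera images.
- deck (a point): where the knob's upright axis meets the white deck of the bench shaker, a grey case 250 x 160 x 75 mm, fixed. x points to the shaker's back, y to its left, z up. The axis is 50 mm behind the front edge, midway across; a flat ring 68 mm wide, 3 mm high lies round it. 75 mm and more behind the axis stands the shaking platform, up to 38 mm above the deck.
- knob_grip (a point): centre of the knob, on its axis, 28 mm above the deck while out. A black fluted cylinder 47 mm across, from 10 to 46 mm above the deck. z is up; the frame turns with the knob (+x: a short line on its top). The line shows how far it has turned, not where it stands: there is no scale, and the stop lies at another angle every time and can only be felt.
- knob_top (a point): centre of the knob's top face, 46 mm above the deck while out; turns with the knob. It rests only in clicks 20 degrees apart; a crest between clicks takes about 0.1 Nm. Zero is the rest nearest the stop, which is met 5 degrees anticlockwise of zero. Starts 1 to 3 clicks clockwise of zero. Springing back to zero is no click; the fourth click is 80 degrees clockwise of zero. Turns up to about 155.
- knob (a joint): how far the knob is pushed in, m: 0 is out, 0.006 fully in. Sliding it takes about 7 N and it stays where it is left. On the fourth click it goes in all the way and is then locked against turning; on any other click the interlock plate blocks it at 1.5 mm.
- stop_pad (a joint): give of the sprung end stop inside the shaker, rad: 0 unless the knob leans on it, 2.5 Nm per rad; the knob turns on by the same angle. A lean of at least 0.03 kept for 0.1 s counts as reached; over 0.25 (0.6 Nm) it is forced.
- interlock (a joint): give of the interlock plate inside the shaker, m: 0 unless the knob is pushed in on a wrong click; 0.0015 takes about 8 N on top of the knob's own 7 N and counts as pushed on a wrong click.
- tape_b_mid (a point): bystander: centre of a lying roll of cream tape, 92 mm across, 18 mm high
- film_applicator_mid (a point): bystander: centre of a grey metal film applicator bar, 103 x 34 x 26 mm
- binder_clip_mid (a point): bystander: centre of a small black binder clip, 40 x 20 x 35 mm

How it is judged:
By the outcome, as a careful person would: the job done as asked, in the order asked, and still so for the second after the job is handed in, with the robot touching nothing.
It also fails if it takes over 58 s, if anything falls off the work surface, if the arm or the gripper's body presses on something with over 40 N, if the wrist force passes 120 N, or if a joint passes its speed limit or range.

ROBOT

A 6-joint arm with a two-finger parallel gripper is mounted at the origin on a cart in front of the work surface, level with it; the furniture and walls round the work are solid. World frame = base frame: x ahead of the robot, y to its left, z up, the work surface at z = 0. Lengths are in m, angles in rad, forces in N, time in s.
With the tool pointing down it reaches from about 0.225 to 0.875 m from the base axis. Payload 3.4 kg.
Tool frame: the origin (TCP) lies at the very end of the fingers, on their centre line; the grasp point (between the pads) lies 19 mm behind it; z points along the fingers, x is the direction in which the jaws open and shut, and the axes are right-handed (so a half turn about z gives the same grasp; the last joint's range is limited). The gripper opens to 85 mm and grips with 20 to 120 N. Pads are 22 mm wide; open, the fingers measure 114 mm over their backs; the gripper's body (76 mm by 85 mm) begins 54 mm behind the grasp point. The pads swing forward as they close: fully open they stand 13 mm farther back than shut.
Start: joints at [-1.348, 0.276, 1.505, -0, 1.361, -0.121], TCP at [0.194, -0.541, 0.197] pointing down, gripper open.
Joint ranges: [-2.89, 2.89], [-0.75, 2.08], [0.22, 2.7], [-1.18, 4.32], [0.11, 2.71], [-2.7, 2.7]. Speed limits (rad/s): [2.57, 2.57, 3.14, 3.14, 3.14, 3.14].

INTERFACE

Orientations are given as a unit quaternion [w, x, y, z].
In Python, from rig import manip gives the robot as it stands.
- The arm moves only by the tool carry_out, never from a script. Its argument "series" is a list of rows, each a list of 2 entries, a list of its own where there are three numbers: the shift along the tool's x, y, z in mm, then the turn about the tool's z in degrees. A call has 1 to 10 rows; each row shifts and turns the pose as measured when the row begins, along the tool's axes as they then stand; what a row does not reach is not made up. A row lasts 1/12 s, in which the tool goes at most 41.7 mm and 7.16 degrees, less where a joint would pass 70% of its speed; a pose out of reach is approached as far as the arm can. A call is refused whole if a number of a shift passes 41.7 or a number of a turn 7.16, either way. A call with a gripper value outside its range is refused whole. "fingers" is the finger opening in mm, from 0 to 85.4, set as the call begins (left out, the last holds). The fingers move at their own pace and stop on an object; "squeeze" is the grip in N (left out, the last holds). Time passes only in rows, so rows that do not move let the fingers close. It gives the time, the measured TCP pose, the force and the opening at its end, in the units of the state.
- manip.get_state(): the state, without advancing time (a new reading comes with each control period).
- manip.get_image(name): name is "side" or "top"; returns a dict with "frame" (384x512x3 uint8, blue, green, red), "K" (3x3 intrinsics, pixels), "rvec" (rotation vector, rad) and "tvec" (3), from world to camera coordinates, as OpenCV has them. Camera axes: x right, y down, z forward; pixel columns grow to the right and rows downward; lengths in m; the calibration is good to about 2 mm. A picture is of the moment at which its call begins. There is no depth.
- manip.sign_off(): hands the job in, once; it reports no verdict.
The state is a dict: "clock": time; "qpos": joint angles; "qd": joint speeds; "effort": joint torques, N m; "position": TCP position; "ee_rot": TCP orientation; "contact_force": force on the tool from outside, world axes, zero at the start; "moment": the same for the moment, N m; "width": finger opening in m.
Only numpy, scipy, OpenCV 4.12 (cv2) and the standard library are available. Lean on these libraries where they do the work, as an engineer would, in place of code of your own. Each camera call takes 0.05 s, during which the arm holds its last target. There are 200 camera calls.

## Working session

There is one attempt and no reset: what is moved stays moved. The work goes in short steps, Python scripts to look and compute and a tool call to move; the robot and the scene stay as the last step left them, time stands still between calls to the robot, and variables do not carry over. Pictures are saved under pics/ and viewed, about 8 in all and at most 12, crops included, and the job is handed in when it is done.

Besides the shell and the picture viewer there is one more tool, called after "Request:" by a JSON object that holds its "method" and its "body", one argument or row to a line. carry_out: Moves the arm, as the interface text tells. Its arguments: {"type":"object","properties":{"series":{"type":"array","items":{"type":"array"}},"fingers":{"type":"number"},"squeeze":{"type":"number"}},"required":["series"]}

```bash
mkdir -p pics
python3 - <<'E'
from rig import manip
import cv2
for n in("side","top"):
    d=manip.get_image(n); cv2.imwrite(f"pics/{n}0.png",d["frame"]); print(n,d["K"].tolist(),d["rvec"],d["tvec"])
print(manip.get_state())
E
```

```text
side [[477.4667862590908, 0.0, 259.63820657127565], [0.0, 477.4667862590908, 191.1864781736592], [0.0, 0.0, 1.0]] [ 2.04604221 -0.41954427  0.26220198] [-0.50034567  0.1536804   1.10157002]
top [[387.96068722925384, 0.0, 253.56982745226824], [0.0, 387.96068722925384, 184.95845582093173], [0.0, 0.0, 1.0]] [ 2.16185039 -2.1345972   0.17140216] [-0.0612142   0.53683865  1.06096581]
{'clock': 0.1, 'qpos': array([-1.34800090e+00,  2.76539363e-01,  1.50599933e+00,  5.07934272e-05,
        1.36075434e+00, -1.21027988e-01]), 'qd': array([ 9.98464121e-05, -3.24365110e-03, -3.35784154e-03,  9.17604531e-04,
        1.02452877e-03, -1.72592558e-04]), 'effort': array([ 1.87112368e-03, -4.17699373e+01, -2.46403921e+01, -1.51962145e-04,
        5.76797436e-03, -7.77954000e-06]), 'position': array([ 0.19370449, -0.54081611,  0.19642482]), 'ee_rot': array([-5.88248930e-04,  8.17642407e-01, -5.75725777e-01, -6.14327196e-04]), 'contact_force': array([-0.18878057, -0.63808728,  0.65384851]), 'moment': array([0.02707394, 0.03919761, 0.06163445]), 'width': 0.08544245663796003}
```

View pics/side0.png

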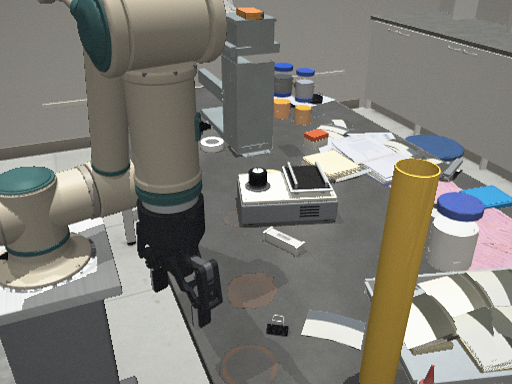

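View pics/top0.png

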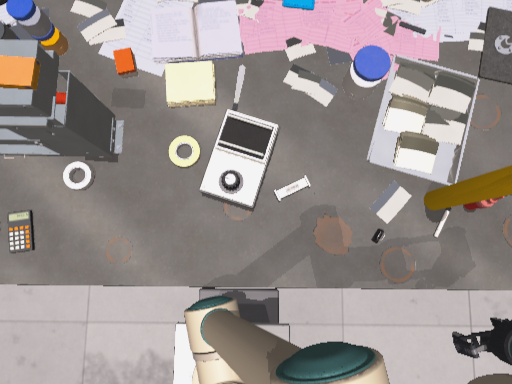

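Top view: knob at about (231,180), deck white quadrilateral with corners around (201,190), (225,110), (278,127), (252,207). Side view: knob at about (258,178), its top near (258,171).

```bash
cat > h.py <<'E'
import numpy as np, cv2
from rig import manip
def cam(n):
    d=manip.get_image(n); R=cv2.Rodrigues(np.array(d["rvec"]))[0]; t=np.array(d["tvec"]).ravel()
    return d["frame"],np.array(d["K"]),R,t
def ray(c,uv):
    _,K,R,t=c; v=R.T@np.linalg.inv(K)@np.array([*uv,1.]); return -R.T@t,v
def plane(c,uv,z):
    o,v=ray(c,uv); return o+v*(z-o[2])/v[2]
def tri(c1,a,c2,b):
    P=[c[1]@np.c_[c[2],c[3]] for c in(c1,c2)]
    X=cv2.triangulatePoints(P[0],P[1],np.array(a,float).reshape(2,1),np.array(b,float).reshape(2,1)); return (X[:3]/X[3]).ravel()
def proj(c,p):
    q=c[1]@(c[2]@p+c[3]); return q[:2]/q[2]
E
python3 - <<'E'
from h import *
T=cam("top");S=cam("side")
def blob(c,box,name):
    x0,y0,x1,y1=box; g=cv2.cvtColor(c[0],cv2.COLOR_BGR2GRAY)[y0:y1,x0:x1]
    m=(g<70).astype(np.uint8); n,l,st,ce=cv2.connectedComponentsWithStats(m)
    for i in range(1,n):
        if st[i,4]>20: print(name,st[i]+[x0,y0,0,0,0],ce[i]+[x0,y0])
blob(T,(214,163,248,197),"top"); blob(S,(243,160,275,194),"side")
g=cv2.cvtColor(T[0],cv2.COLOR_BGR2HSV)
m=((g[...,2]>180)&(g[...,1]<40)).astype(np.uint8)
m[:100]=0;m[:, :190]=0;m[:,283:]=0;m[215:]=0
m=cv2.morphologyEx(m,cv2.MORPH_OPEN,np.ones((3,3)))
cs=cv2.findContours(m,cv2.RETR_EXTERNAL,cv2.CHAIN_APPROX_NONE)[0]
c=max(cs,key=cv2.contourArea); r=cv2.minAreaRect(c); b=cv2.boxPoints(r); print(r)
for p in b: print(p,plane(T,p,.075))
print(proj(S,np.array([.5,0,.075])))
a=cv2.resize(T[0][100:215,190:290],None,fx=4,fy=4,interpolation=cv2.INTER_CUBIC)
s=cv2.resize(S[0][155:230,230:345],None,fx=3.3,fy=4,interpolation=cv2.INTER_CUBIC)
o=np.zeros((460,800,3),np.uint8);o[:a.shape[0],:400]=a;o[:s.shape[0],405:405+s.shape[1]]=s[:,:395];cv2.imwrite("pics/crop.png",o)
E
```

```text
top [222 174  18  16  82] [231.7804878  184.02439024]
side [248 168  19  21 296] [257.19594595 179.2972973 ]
((233.55001831054688, 172.85000610351562), (54.707401275634766, 52.493804931640625), 18.434947967529297)
[199.30002 189.1    ] [0.51889022 0.09450127 0.075     ]
[215.90002 139.30002] [0.66003132 0.05275565 0.075     ]
[267.80002 156.6    ] [ 0.6126535  -0.09271346  0.075     ]
[251.20001 206.4    ] [ 0.47317763 -0.04833155  0.075     ]
[243.80693442 189.47622332]
```

View pics/crop.png

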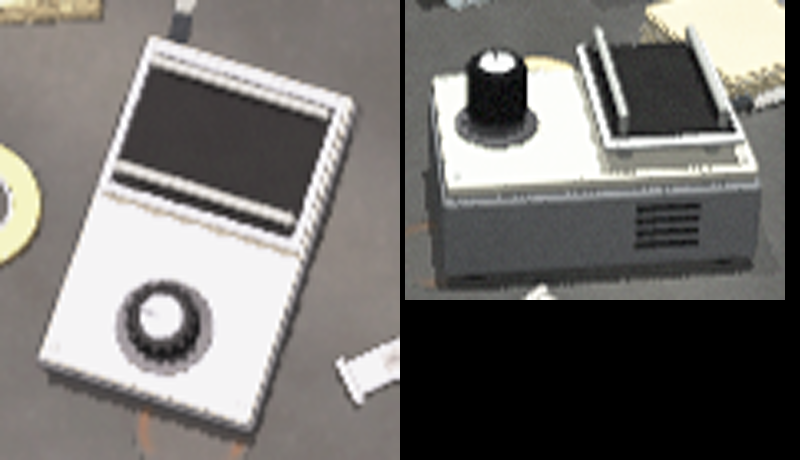

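Crop: in the top view the knob's light top face is at about (230.2,179.2) px. In the side view it is at about (257.3,170.8) px.

```bash
cat >> h.py <<'E'
from scipy.spatial.transform import Rotation as Ro
def rot(q): return Ro.from_quat([q[1],q[2],q[3],q[0]]).as_matrix()
def shift(target):
    s=manip.get_state(); return rot(s["ee_rot"]).T@(np.array(target)-s["position"])*1000
def light(c,box,thr=150):
    x0,y0,x1,y1=box; g=cv2.cvtColor(c[0],cv2.COLOR_BGR2GRAY)[y0:y1,x0:x1]
    n,l,st,ce=cv2.connectedComponentsWithStats((g>thr).astype(np.uint8),connectivity=4)
    return [(st[i]+[x0,y0,0,0,0],ce[i]+[x0,y0]) for i in range(1,n) if st[i,4]>8]
E
python3 - <<'E'
from h import *
T=cam("top");S=cam("side")
for c,b in((T,(222,171,239,189)),(S,(248,164,267,178))):
    for e in light(c,b): print(*e)
    print()
X=tri(T,(230.2,179.2),S,(257.3,170.8)); print(X,proj(T,X),proj(S,X))
print(plane(T,(230.2,179.2),.121),plane(S,(257.3,170.8),.121))
# front corners at deck height from crop
A=plane(T,(190+42/4,100+362/4),.075);B=plane(T,(190+250/4,100+430/4),.075);d=(B-A)/np.linalg.norm(B-A);print(A,B,np.linalg.norm(B-A),"axis",(A+B)/2+.05*np.array([-d[1],d[0],0]))
print("shift",shift([X[0],X[1],.165]))
E
```

```text
[225 174  11  11  99] [229.86868687 178.66666667]

[253 168  10   5  44] [257.43181818 170.09090909]

[0.54094792 0.00805997 0.11773534] [230.26263012 179.02942334] [257.17947514 170.81740712]
[0.5399503  0.00804529 0.121     ] [0.53867454 0.00206308 0.121     ]
[0.51506365 0.09109286 0.075     ] [ 0.47021701 -0.0519125   0.075     ] 0.14987246222417538 axis [0.54034935 0.00462858 0.075     ]
shift [-400.06550498 -511.98784525   32.1825377 ]
```

Request:
{"method": "carry_out", "body": {
  "series": [
    [[-25,-32,0],0],
    [[-25,-32,0],0],
    [[-25,-32,0],0],
    [[-25,-32,0],0],
    [[-25,-32,0],0],
    [[-25,-32,0],0],
    [[-25,-32,0],0],
    [[-25,-32,0],0],
    [[-25,-32,0],0],
    [[-25,-32,0],0]
  ],
  "fingers": 85,
  "squeeze": 40
}}

```text
clock: 1.13
position: [0.414, -0.1973, 0.1941]
ee_rot: [0.002, 0.813, -0.582, 0.002]
contact_force: [1.0, -0.5, -1.1]
width: 0.0848
```

```bash
python3 -c "
from h import *
print(shift([.541,.007,.165]),manip.get_state())"
```

```text
[-152.78620589 -185.94593359   28.01431374] {'clock': 1.1333, 'qpos': array([-0.59266593,  0.09928369,  1.74190477, -0.0046335 ,  1.29656678,
        0.65207959]), 'qd': array([ 1.10653299,  0.06928862, -0.0825477 , -0.00252193, -0.00530739,
        1.10280734]), 'effort': array([-5.36557674e+00, -3.24551189e+01, -2.28299546e+01, -1.10633019e-02,
        3.40550188e-01, -9.22011025e-01]), 'position': array([ 0.41402366, -0.19728732,  0.19412071]), 'ee_rot': array([ 0.00217341,  0.81285708, -0.58245575,  0.00198413]), 'contact_force': array([ 1.00725075, -0.52852032, -1.08428044]), 'moment': array([-0.01740832,  0.02299083,  0.03421694]), 'width': 0.08481152680128361}
```

Request:
{"method": "carry_out", "body": {
  "series": [
    [[-25,-31,0],0],
    [[-25,-31,0],0],
    [[-25,-31,0],0],
    [[-25,-31,0],0],
    [[-25,-31,0],0],
    [[-20,-24,0],0],
    [[-3,-3,0],0],
    [[0,0,0],0],
    [[0,0,0],0]
  ]
}}

```text
clock: 1.88
position: [0.5461, 0.02, 0.1936]
ee_rot: [0.0, 0.816, -0.578, 0.004]
contact_force: [0.8, -0.4, -0.7]
width: 0.085
```

```bash
python3 -c "
from h import *
print(shift([.541,.007,.165]),manip.get_state())
T=cam('top');S=cam('side')
a=cv2.resize(T[0][120:230,170:290],None,fx=3.3,fy=3.3,interpolation=cv2.INTER_CUBIC)
s=cv2.resize(S[0][110:220,200:320],None,fx=3.3,fy=3.3,interpolation=cv2.INTER_CUBIC)
cv2.imwrite('pics/c2.png',np.hstack([a,s]))"
```

```text
[10.38245325  9.22079485 28.58309432] {'clock': 1.8833, 'qpos': array([-0.08767264,  0.23162999,  1.57606805, -0.00432094,  1.3275892 ,
        1.14572036]), 'qd': array([ 0.00827562,  0.00216942,  0.00282808, -0.01280844,  0.00795628,
       -0.00280284]), 'effort': array([ 7.65809733e-01, -3.84623408e+01, -2.45972461e+01,  1.14228067e-01,
       -9.07466398e-02,  2.55990570e-02]), 'position': array([0.5460817 , 0.01999002, 0.19355253]), 'ee_rot': array([ 2.20516195e-04,  8.16084576e-01, -5.77920082e-01,  3.78082430e-03]), 'contact_force': array([ 0.80245049, -0.35754222, -0.74617562]), 'moment': array([-0.03112347, -0.00144598,  0.04223444]), 'width': 0.08496882805752812}
```

View pics/c2.png

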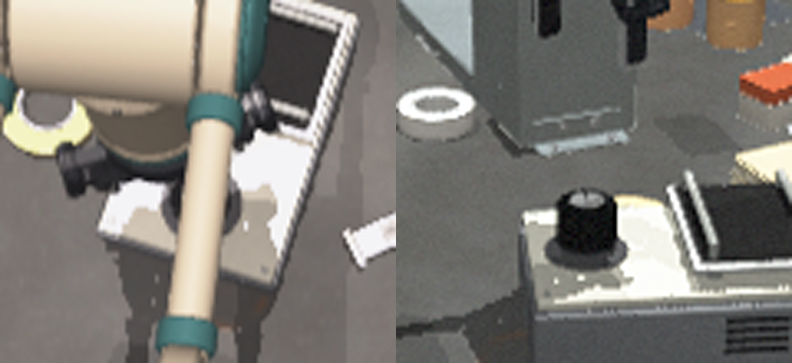

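Request:
{"method": "carry_out", "body": {
  "series": [
    [[5,5,14],0],
    [[5,4,14],0],
    [[0,0,0],0],
    [[0,0,0],0]
  ]
}}

```text
clock: 2.32
position: [0.5386, 0.0004, 0.1666]
ee_rot: [0.001, 0.813, -0.582, 0.005]
contact_force: [-0.3, 0.7, 0.2]
width: 0.085
```

```bash
python3 -c "
from h import *
print(shift([.541,.007,.087]))"
```

```text
[-6.19702641 -4.04398522 79.52540276]
```

Request:
{"method": "carry_out", "body": {
  "series": [
    [[-3,-2,10],0],
    [[-2,-1,12],0],
    [[0,0,12],0],
    [[0,0,12],0],
    [[0,0,10],0],
    [[0,0,0],0],
    [[0,0,0],0]
  ]
}}

```text
clock: 2.9
position: [0.5425, 0.0039, 0.111]
ee_rot: [-0.002, 0.811, -0.585, 0.008]
contact_force: [-0.8, -0.1, 0.2]
width: 0.085
```

```bash
python3 -c "
from h import *
print(shift([.541,.007,.087]))"
```

```text
[-3.72103949  0.73282315 23.96253447]
```

Request:
{"method": "carry_out", "body": {
  "series": [
    [[-2,0,8],0],
    [[-1,0,8],0],
    [[0,0,5],0],
    [[0,0,1],0],
    [[0,0,0],0]
  ]
}}

```text
clock: 3.32
position: [0.5434, 0.007, 0.0888]
ee_rot: [-0.003, 0.811, -0.585, 0.01]
contact_force: [0.3, 0.5, -0.3]
width: 0.0849
```

Request:
{"method": "carry_out", "body": {
  "series": [
    [[0,0,0],0],
    [[0,0,0],0],
    [[0,0,0],0],
    [[0,0,0],0],
    [[0,0,0],0],
    [[0,0,0],0]
  ],
  "fingers": 56
}}

```text
clock: 3.82
position: [0.5443, 0.0069, 0.0897]
ee_rot: [-0.003, 0.811, -0.585, 0.011]
contact_force: [-0.0, -0.3, 0.2]
width: 0.0561
```

```bash
python3 -c "
from h import *
s=manip.get_state();print(shift([.541,.007,.087]),s['moment'],s['contact_force'],s['width'])
T=cam('top');S=cam('side')
a=cv2.resize(T[0][120:230,170:290],None,fx=3.3,fy=3.3,interpolation=cv2.INTER_CUBIC)
s=cv2.resize(S[0][110:220,200:320],None,fx=3.3,fy=3.3,interpolation=cv2.INTER_CUBIC)
cv2.imwrite('pics/c3.png',np.hstack([a,s]))"
```

```text
[-1.20889007  3.11860267  2.629651  ] [-0.01383996 -0.04044816 -0.00012535] [-0.01758183 -0.32708941  0.15197711] 0.05607340717428016
```

View pics/c3.png

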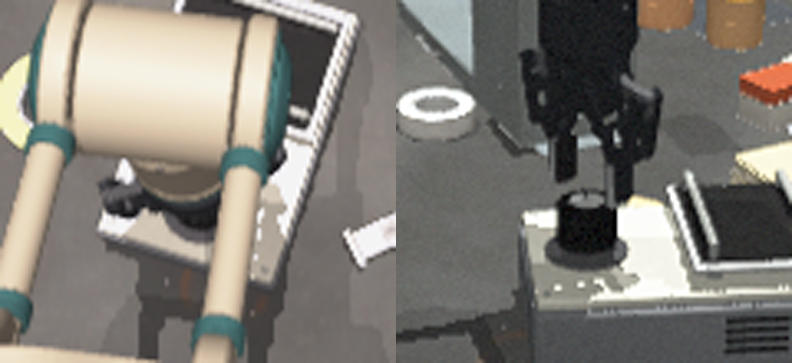

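```bash
python3 -c "
from h import *
T=cam('top');S=cam('side');s=manip.get_state()
R=rot(s['ee_rot']);p=s['position'];print(R,p)
for n,q in (('tcp',p),('L',p-.028*R[:,0]),('R',p+.028*R[:,0]),('L20',p-.028*R[:,0]-.02*R[:,2]),('R20',p+.028*R[:,0]-.02*R[:,2]),('kt',np.array([.541,.007,.121]))):
    print(n,q,proj(S,q),proj(T,q))
print('camS',-S[2].T@S[3],'camT',-T[2].T@T[3])
cv2.imwrite('pics/c4.png',cv2.resize(S[0][140:200,230:290],None,fx=10,fy=10,interpolation=cv2.INTER_CUBIC))"
```

```text
[[ 0.31605451 -0.9485138   0.0207636 ]
 [-0.9486436  -0.31626001 -0.00741168]
 [ 0.01359678 -0.01735476 -0.99975694]] [0.54418313 0.00687267 0.08958101]
tcp [0.54418313 0.00687267 0.08958101] [258.39435191 180.36951383] [231.2294257  179.55961393]
L [0.5353336  0.03343469 0.0892003 ] [251.39615608 176.79332674] [221.37160465 182.67005664]
R [ 0.55303266 -0.01968935  0.08996172] [265.59915555 184.05128073] [241.06524372 176.45611384]
L20 [0.53491833 0.03358292 0.10919544] [251.25100754 170.08931889] [220.7762071  181.66147895]
R20 [ 0.55261738 -0.01954112  0.10995686] [265.56232599 177.20534061] [240.84870858 175.33071522]
kt [0.541 0.007 0.121] [257.37019916 169.85869628] [230.60533777 178.81216262]
camS [ 0.09685221 -1.01114628  0.67499837] camT [ 0.37352694 -0.04463936  1.12963547]
```

View pics/c4.png

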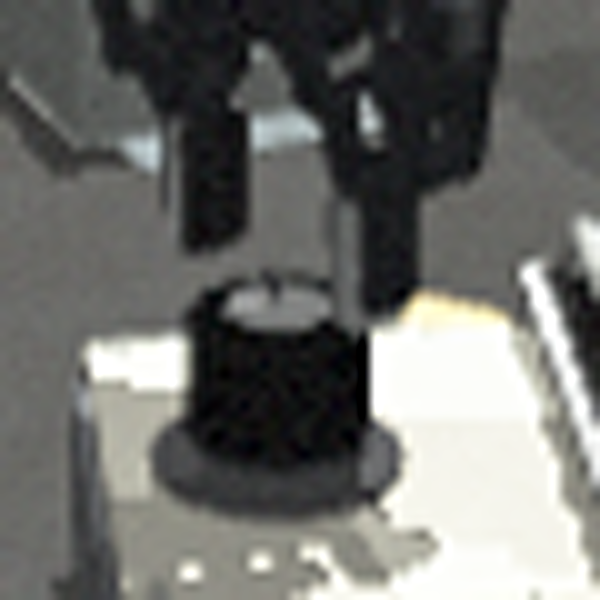

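The fingertips appear at (251.5,165) and (269,171.5) in the side image, about 12 px higher than the pose predicts. I'll check that against the start images before closing.

```bash
python3 -c "
from h import *
T=cam('top');S=cam('side')
def pr(p,q,w,b):
    R=rot(q);p=np.array(p)
    for s in(-1,1):
        P=p+s*w*R[:,0]-b*R[:,2]; print(s,b,proj(S,P).round(1),proj(T,P).round(1))
for b in(0,.013,.03): pr([.19370,-.54082,.19642],[-5.9e-4,.81764,-.57573,-6.1e-4],.043,b)
print()
for b in(0,.013): pr([.54608,.01999,.19355],[2e-4,.81608,-.57792,.0038],.043,b)
s0=cv2.imread('pics/side0.png')[230:340,130:240];t0=cv2.imread('pics/top0.png')[300:384,440:512]
cv2.imwrite('pics/c5.png',np.hstack([cv2.resize(s0,(400,400),interpolation=2),cv2.resize(t0,(343,400),interpolation=2)]))"
```

```text
-1 0 [164.1 314.9] [445.1 330.6]
1 0 [201.4 350. ] [479.  317.9]
-1 0.013 [163.3 307.9] [448.  331.9]
1 0.013 [200.9 342.7] [482.3 319. ]
-1 0.03 [162.3 298.5] [451.8 333.6]
1 0.03 [200.3 333. ] [486.8 320.5]

-1 0 [246.2 137.1] [207.2 177.4]
1 0 [269.1 146.9] [240.6 166.3]
-1 0.013 [246.2 132.5] [206.6 176.5]
1 0.013 [269.2 142.1] [240.4 165.3]
```

View pics/c5.png

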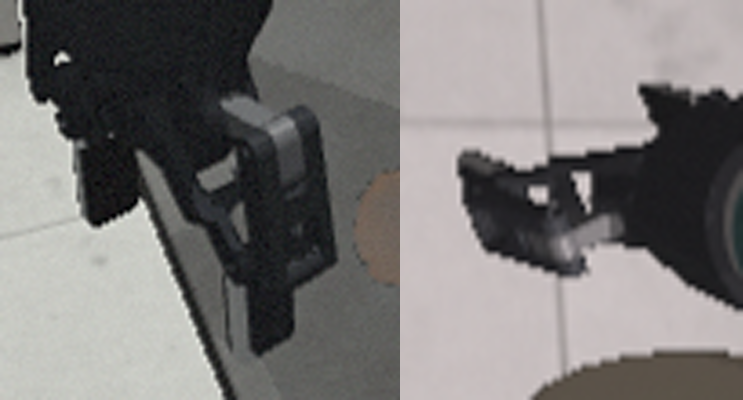

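The start images also show the tips 30–35 mm higher than the reported TCP: side R at (203,328), top L at (452,332). I can settle it by touch, by closing gently to just under the knob's width.

Request:
{"method": "carry_out", "body": {
  "series": [
    [[0,0,0],0],
    [[0,0,0],0],
    [[0,0,0],0],
    [[0,0,0],0]
  ],
  "fingers": 43,
  "squeeze": 20
}}

```text
clock: 4.45
position: [0.5441, 0.0069, 0.0895]
ee_rot: [-0.003, 0.811, -0.585, 0.01]
contact_force: [0.6, -0.0, 0.5]
width: 0.0428
```

```bash
python3 -c "
from h import *
s=manip.get_state();print(s['position'],s['moment'],s['contact_force'],s['width'])
T=cam('top');S=cam('side')
R=rot(s['ee_rot']);print(proj(S,s['position']-.0215*R[:,0]),proj(S,s['position']+.0215*R[:,0]))
cv2.imwrite('pics/c6.png',np.hstack([cv2.resize(S[0][140:200,230:290],None,fx=6.6,fy=8,interpolation=cv2.INTER_CUBIC),cv2.resize(T[0][150:210,200:260],None,fx=6.6,fy=8,interpolation=cv2.INTER_CUBIC)]))"
```

```text
[0.54405934 0.00690352 0.08946637] [-0.03914605  0.02973427 -0.04654386] [ 0.56444841 -0.0430213   0.52783866] 0.042762421324105605
[252.95509656 177.654803  ] [263.85886186 183.23016385]
```

View pics/c6.png

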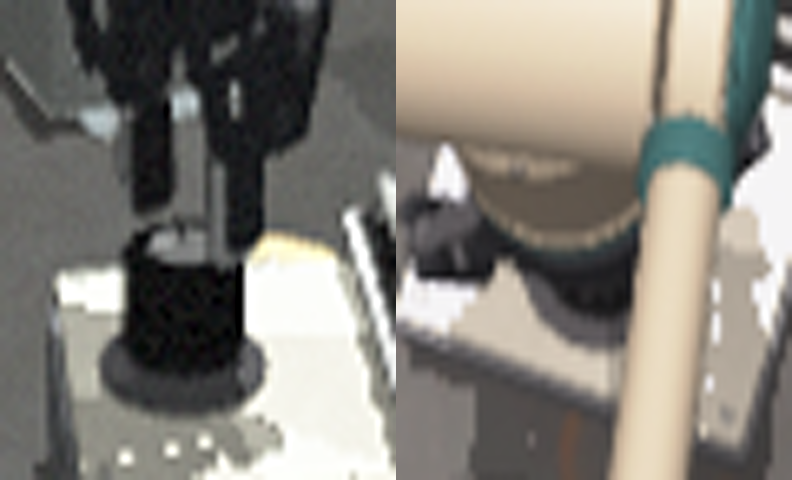

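The fingers reached 43 mm with no contact, so they are above the knob or beside it. I'll triangulate the visible finger at the start pose to get the true offset.

```bash
python3 -c "
from h import *
T=cam('top');S=cam('side')
R=rot([-5.9e-4,.81764,-.57573,-6.1e-4]);p=np.array([.19370,-.54082,.19642])
a=tri(T,(440+60/4.76,300+155/4.76),S,(130+85/3.636,230+220/3.636))
print('outer lower corner L',a,'tool coords mm',R.T@(a-p)*1000)
# intersections of side-view tips with planes z
for z in (.10,.11,.12,.125,.13):
    print(z,(plane(S,(253,166),z)+plane(S,(266.8,171.9),z))/2)
"
```

```text
outer lower corner L [ 0.1753525  -0.49423484  0.2371425 ] tool coords mm [-50.11158595   1.56065828 -40.63893922]
0.1 [0.56623158 0.04833065 0.1       ]
0.11 [0.55806844 0.02990491 0.11      ]
0.12 [0.5499053  0.01147918 0.12      ]
0.125 [0.54582373 0.00226631 0.125     ]
0.13 [ 0.54174216 -0.00694656  0.13      ]
```

The true fingertips sit about 30 mm above the reported TCP, with little sideways offset. I'll open, then go down in steps while watching the force.

Request:
{"method": "carry_out", "body": {
  "series": [
    [[-1,3,0],0],
    [[0,0,0],0],
    [[0,0,0],0],
    [[0,0,0],0],
    [[0,0,0],0],
    [[0,0,0],0],
    [[0,0,0],0]
  ],
  "fingers": 76
}}

```text
clock: 5.23
position: [0.5404, 0.0069, 0.0894]
ee_rot: [-0.003, 0.811, -0.585, 0.01]
contact_force: [1.1, -0.0, -0.5]
width: 0.0757
```

Request:
{"method": "carry_out", "body": {
  "series": [
    [[0,0,5],0],
    [[0,0,5],0],
    [[0,0,5],0],
    [[0,0,0],0]
  ]
}}

```text
clock: 5.57
position: [0.5409, 0.0068, 0.0731]
ee_rot: [-0.003, 0.811, -0.585, 0.011]
contact_force: [-0.3, 1.0, -0.0]
width: 0.0759
```

Request:
{"method": "carry_out", "body": {
  "series": [
    [[0,0,5],0],
    [[0,0,5],0],
    [[0,0,5],0],
    [[0,0,0],0]
  ]
}}

```text
clock: 5.9
position: [0.5408, 0.0067, 0.0557]
ee_rot: [-0.003, 0.811, -0.585, 0.01]
contact_force: [-0.1, 0.4, -0.2]
width: 0.0759
```

```bash
python3 -c "
from h import *
s=manip.get_state();print(s['position'],s['moment'],s['contact_force'],s['width'],s['ee_rot'])
T=cam('top');S=cam('side')
cv2.imwrite('pics/c7.png',np.hstack([cv2.resize(S[0][140:200,230:290],None,fx=6.6,fy=8,interpolation=cv2.INTER_CUBIC),cv2.resize(T[0][150:210,200:260],None,fx=6.6,fy=8,interpolation=cv2.INTER_CUBIC)]))"
```

```text
[0.54079119 0.00671333 0.05567901] [ 0.0045691   0.02528729 -0.00722076] [-0.13778752  0.4388495  -0.17472675] 0.07588267183432473 [-0.00275069  0.81120505 -0.58466982  0.00999996]
```

View pics/c7.png

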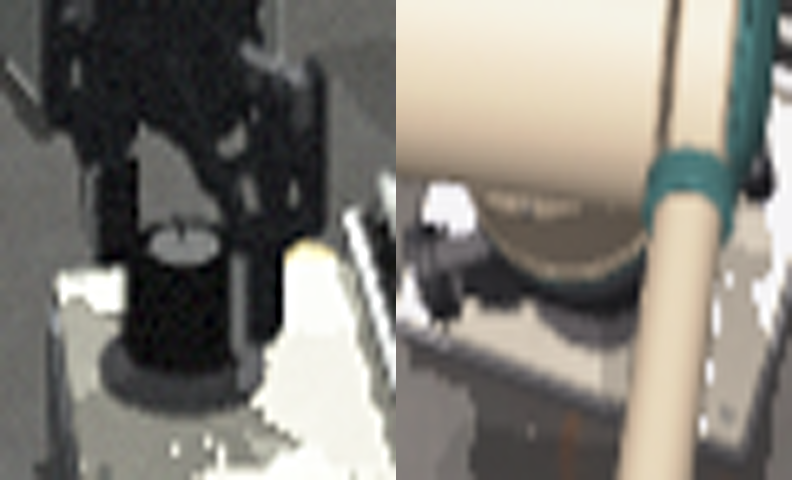

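The right finger now stands beside the knob, with its tip at about (270,182.5), z ≈ 0.10. I'll go down 7 mm more and close gently.

Request:
{"method": "carry_out", "body": {
  "series": [
    [[0,0,4],0],
    [[0,0,2],0],
    [[0,0,0],0]
  ]
}}

```text
clock: 6.25
position: [0.5423, 0.0065, 0.0506]
ee_rot: [-0.003, 0.811, -0.585, 0.011]
contact_force: [0.5, -0.8, 0.0]
width: 0.0761
```

Request:
{"method": "carry_out", "body": {
  "series": [
    [[0,0,0],0],
    [[0,0,0],0],
    [[0,0,0],0],
    [[0,0,0],0],
    [[0,0,0],0],
    [[0,0,0],0],
    [[0,0,0],0],
    [[0,0,0],0]
  ],
  "fingers": 40,
  "squeeze": 40
}}

```text
clock: 6.92
position: [0.5417, 0.0083, 0.0507]
ee_rot: [-0.004, 0.811, -0.585, 0.01]
contact_force: [0.5, 0.4, -0.9]
width: 0.0465
```

```bash
cat > st.py <<'E'
from h import *
s=manip.get_state();R=rot(s['ee_rot']);q=s['qpos']
print('p',s['position'].round(4),'yaw %.2f'%np.degrees(np.arctan2(R[1,0],R[0,0])),'q6 %.3f'%q[5],'F',s['contact_force'].round(2),'M',s['moment'].round(3),'w %.4f'%s['width'],'t',s['clock'],'e6 %.3f'%s['effort'][5],'tiltz',R[:2,2].round(3))
E
python3 st.py
```

```text
p [0.5417 0.0083 0.0507] yaw -71.63 q6 1.140 F [ 0.48  0.39 -0.91] M [ 0.12  -0.008 -0.018] w 0.0465 t 6.9167 e6 -0.022 tiltz [ 0.022 -0.005]
```

Gripped: the fingers stopped at 46.5 mm. Turning anticlockwise in small steps.

Request:
{"method": "carry_out", "body": {
  "series": [
    [[0,0,0],-4],
    [[0,0,0],-4],
    [[0,0,0],0]
  ]
}}

```text
clock: 7.17
position: [0.5418, 0.0082, 0.0508]
ee_rot: [-0.004, 0.851, -0.525, 0.011]
contact_force: [0.2, 0.3, -0.9]
width: 0.0459
```

```bash
python3 st.py
```

```text
p [0.5418 0.0082 0.0508] yaw -63.36 q6 0.995 F [ 0.24  0.28 -0.86] M [ 0.135 -0.031  0.   ] w 0.0459 t 7.1667 e6 -0.386 tiltz [ 0.022 -0.004]
```

Request:
{"method": "carry_out", "body": {
  "series": [
    [[0,0,0],-4],
    [[0,0,0],-4],
    [[0,0,0],0]
  ]
}}

```text
clock: 7.42
position: [0.5418, 0.0082, 0.0507]
ee_rot: [-0.003, 0.886, -0.464, 0.011]
contact_force: [-0.4, 1.4, -0.5]
width: 0.046
```

```bash
python3 st.py
```

```text
p [0.5418 0.0082 0.0507] yaw -55.32 q6 0.855 F [-0.4   1.39 -0.5 ] M [0.182 0.026 0.155] w 0.0460 t 7.4167 e6 -0.263 tiltz [ 0.022 -0.004]
```

Request:
{"method": "carry_out", "body": {
  "series": [
    [[0,0,0],-4],
    [[0,0,0],0]
  ]
}}

```text
clock: 7.58
position: [0.5419, 0.0082, 0.0508]
ee_rot: [-0.003, 0.901, -0.435, 0.011]
contact_force: [0.5, 1.2, 0.0]
width: 0.0461
```

```bash
python3 st.py
```

```text
p [0.5419 0.0082 0.0508] yaw -51.54 q6 0.788 F [0.52 1.2  0.03] M [ 0.111 -0.002  0.013] w 0.0461 t 7.5833 e6 -0.502 tiltz [ 0.022 -0.004]
```

Request:
{"method": "carry_out", "body": {
  "series": [
    [[0,0,0],-4],
    [[0,0,0],0]
  ]
}}

```text
clock: 7.75
position: [0.5419, 0.0082, 0.0508]
ee_rot: [-0.003, 0.914, -0.406, 0.011]
contact_force: [-0.4, 0.8, -0.6]
width: 0.0461
```

```bash
python3 st.py
```

```text
p [0.5419 0.0082 0.0508] yaw -47.87 q6 0.724 F [-0.39  0.8  -0.57] M [ 0.225  0.015 -0.021] w 0.0461 t 7.75 e6 -0.465 tiltz [ 0.022 -0.004]
```

Request:
{"method": "carry_out", "body": {
  "series": [
    [[0,0,0],-3],
    [[0,0,0],0]
  ]
}}

```text
clock: 7.92
position: [0.5419, 0.0082, 0.0508]
ee_rot: [-0.003, 0.923, -0.385, 0.011]
contact_force: [0.1, 1.3, -1.1]
width: 0.0459
```

```bash
python3 st.py
```

```text
p [0.5419 0.0082 0.0508] yaw -45.28 q6 0.679 F [ 0.07  1.34 -1.11] M [ 0.193 -0.009  0.099] w 0.0459 t 7.9167 e6 -0.321 tiltz [ 0.022 -0.004]
```

Request:
{"method": "carry_out", "body": {
  "series": [
    [[0,0,0],-3],
    [[0,0,0],0]
  ]
}}

```text
clock: 8.08
position: [0.5419, 0.0082, 0.0508]
ee_rot: [-0.002, 0.931, -0.364, 0.011]
contact_force: [-0.3, 0.7, -0.7]
width: 0.0461
```

```bash
python3 st.py; sleep 0.1; python3 st.py
```

```text
p [0.5419 0.0082 0.0508] yaw -42.68 q6 0.633 F [-0.26  0.72 -0.68] M [0.182 0.044 0.08 ] w 0.0461 t 8.0833 e6 -0.306 tiltz [ 0.022 -0.004]
p [0.5419 0.0082 0.0508] yaw -42.68 q6 0.633 F [-0.26  0.72 -0.68] M [0.182 0.044 0.08 ] w 0.0461 t 8.0833 e6 -0.306 tiltz [ 0.022 -0.004]
```

Request:
{"method": "carry_out", "body": {
  "series": [
    [[0,0,0],0],
    [[0,0,0],0]
  ]
}}

```text
clock: 8.25
position: [0.5419, 0.0082, 0.0508]
ee_rot: [-0.002, 0.93, -0.367, 0.011]
contact_force: [-0.5, 1.1, -1.2]
width: 0.0459
```

```bash
python3 st.py
```

```text
p [0.5419 0.0082 0.0508] yaw -43.05 q6 0.640 F [-0.53  1.12 -1.22] M [0.166 0.042 0.078] w 0.0459 t 8.25 e6 0.025 tiltz [ 0.022 -0.004]
```

Request:
{"method": "carry_out", "body": {
  "series": [
    [[0,0,0],-3],
    [[0,0,0],0],
    [[0,0,0],0]
  ]
}}

```text
clock: 8.5
position: [0.5419, 0.0082, 0.0508]
ee_rot: [-0.002, 0.939, -0.345, 0.011]
contact_force: [-0.1, 0.9, -0.1]
width: 0.0463
```

```bash
python3 st.py
```

```text
p [0.5419 0.0082 0.0508] yaw -40.33 q6 0.592 F [-0.06  0.91 -0.12] M [0.216 0.042 0.115] w 0.0463 t 8.5 e6 0.062 tiltz [ 0.022 -0.004]
```

Request:
{"method": "carry_out", "body": {
  "series": [
    [[0,0,0],-3],
    [[0,0,0],0],
    [[0,0,0],0]
  ]
}}

```text
clock: 8.75
position: [0.5419, 0.0082, 0.0508]
ee_rot: [-0.002, 0.947, -0.322, 0.011]
contact_force: [-0.2, 0.4, -0.9]
width: 0.0462
```

```bash
python3 st.py
```

```text
p [0.5419 0.0082 0.0508] yaw -37.60 q6 0.545 F [-0.2   0.37 -0.9 ] M [0.197 0.043 0.095] w 0.0462 t 8.75 e6 0.041 tiltz [ 0.022 -0.004]
```

Request:
{"method": "carry_out", "body": {
  "series": [
    [[0,0,0],-3],
    [[0,0,0],-3],
    [[0,0,0],0],
    [[0,0,0],0]
  ]
}}

```text
clock: 9.08
position: [0.542, 0.0082, 0.0508]
ee_rot: [-0.001, 0.961, -0.275, 0.011]
contact_force: [-0.1, 0.7, -1.2]
width: 0.0459
```

```bash
python3 st.py
```

```text
p [0.542  0.0082 0.0508] yaw -31.91 q6 0.445 F [-0.12  0.66 -1.25] M [0.245 0.071 0.004] w 0.0459 t 9.0833 e6 -0.054 tiltz [ 0.022 -0.004]
```

Request:
{"method": "carry_out", "body": {
  "series": [
    [[0,0,0],-3],
    [[0,0,0],0],
    [[0,0,0],0]
  ]
}}

```text
clock: 9.33
position: [0.542, 0.0082, 0.0508]
ee_rot: [-0.001, 0.968, -0.252, 0.011]
contact_force: [0.1, 0.9, -0.6]
width: 0.046
```

```bash
python3 st.py
```

```text
p [0.542  0.0082 0.0508] yaw -29.24 q6 0.398 F [ 0.1   0.91 -0.56] M [0.254 0.048 0.039] w 0.0460 t 9.3333 e6 -0.037 tiltz [ 0.022 -0.003]
```

Request:
{"method": "carry_out", "body": {
  "series": [
    [[0,0,0],-3],
    [[0,0,0],0],
    [[0,0,0],0]
  ]
}}

```text
clock: 9.58
position: [0.5421, 0.0082, 0.0508]
ee_rot: [-0.001, 0.973, -0.23, 0.011]
contact_force: [0.1, -0.2, -0.4]
width: 0.0458
```

```bash
python3 st.py
```

```text
p [0.5421 0.0082 0.0508] yaw -26.54 q6 0.351 F [ 0.11 -0.23 -0.38] M [ 0.257  0.036 -0.016] w 0.0458 t 9.5833 e6 -0.063 tiltz [ 0.022 -0.003]
```

Request:
{"method": "carry_out", "body": {
  "series": [
    [[0,0,0],-3],
    [[0,0,0],0],
    [[0,0,0],0]
  ]
}}

```text
clock: 9.83
position: [0.5421, 0.0082, 0.0508]
ee_rot: [-0.001, 0.978, -0.206, 0.011]
contact_force: [-0.3, 1.0, -0.3]
width: 0.0462
```

```bash
python3 st.py
```

```text
p [0.5421 0.0082 0.0508] yaw -23.81 q6 0.303 F [-0.32  0.95 -0.34] M [ 0.24   0.076 -0.016] w 0.0462 t 9.8333 e6 -0.039 tiltz [ 0.022 -0.003]
```

Request:
{"method": "carry_out", "body": {
  "series": [
    [[0,0,0],-3],
    [[0,0,0],0],
    [[0,0,0],0]
  ]
}}

```text
clock: 10.08
position: [0.5421, 0.0082, 0.0508]
ee_rot: [-0.0, 0.983, -0.183, 0.011]
contact_force: [0.3, 0.7, -1.1]
width: 0.0461
```

```bash
python3 st.py
```

```text
p [0.5421 0.0082 0.0508] yaw -21.06 q6 0.255 F [ 0.32  0.68 -1.1 ] M [0.25  0.125 0.11 ] w 0.0461 t 10.0833 e6 0.040 tiltz [ 0.022 -0.003]
```

Request:
{"method": "carry_out", "body": {
  "series": [
    [[0,0,0],-4],
    [[0,0,0],-4],
    [[0,0,0],0],
    [[0,0,0],0]
  ]
}}

```text
clock: 10.42
position: [0.5421, 0.0082, 0.0508]
ee_rot: [0.0, 0.993, -0.115, 0.011]
contact_force: [0.2, -0.1, 0.3]
width: 0.0463
```

```bash
python3 st.py
```

```text
p [0.5421 0.0082 0.0508] yaw -13.23 q6 0.119 F [ 0.22 -0.09  0.28] M [0.24  0.115 0.12 ] w 0.0463 t 10.4167 e6 0.033 tiltz [ 0.022 -0.003]
```

Request:
{"method": "carry_out", "body": {
  "series": [
    [[0,0,0],-4],
    [[0,0,0],0],
    [[0,0,0],0]
  ]
}}

```text
clock: 10.67
position: [0.5422, 0.0082, 0.0508]
ee_rot: [0.001, 0.996, -0.084, 0.011]
contact_force: [0.4, 0.5, 0.1]
width: 0.0462
```

```bash
python3 st.py
```

```text
p [0.5422 0.0082 0.0508] yaw -9.61 q6 0.056 F [0.39 0.52 0.09] M [0.34  0.085 0.024] w 0.0462 t 10.6667 e6 -0.075 tiltz [ 0.022 -0.003]
```

Request:
{"method": "carry_out", "body": {
  "series": [
    [[0,0,0],-3],
    [[0,0,0],0],
    [[0,0,0],0]
  ]
}}

```text
clock: 10.92
position: [0.5422, 0.0083, 0.0508]
ee_rot: [0.001, 0.998, -0.061, 0.011]
contact_force: [0.6, 0.7, -0.4]
width: 0.0463
```

```bash
python3 st.py
```

```text
p [0.5422 0.0083 0.0508] yaw -7.00 q6 0.010 F [ 0.63  0.65 -0.44] M [0.27  0.066 0.036] w 0.0463 t 10.9167 e6 -0.048 tiltz [ 0.022 -0.003]
```

Request:
{"method": "carry_out", "body": {
  "series": [
    [[0,0,0],-2.5],
    [[0,0,0],0],
    [[0,0,0],0]
  ]
}}

```text
clock: 11.17
position: [0.5423, 0.0083, 0.0508]
ee_rot: [0.001, 0.999, -0.042, 0.011]
contact_force: [-0.7, 0.6, -1.0]
width: 0.046
```

```bash
python3 st.py
```

```text
p [0.5423 0.0083 0.0508] yaw -4.85 q6 -0.028 F [-0.72  0.6  -1.  ] M [ 0.281  0.078 -0.03 ] w 0.0460 t 11.1667 e6 -0.097 tiltz [ 0.022 -0.003]
```

Request:
{"method": "carry_out", "body": {
  "series": [
    [[0,0,0],-2.5],
    [[0,0,0],0],
    [[0,0,0],0]
  ]
}}

```text
clock: 11.42
position: [0.5423, 0.0083, 0.0508]
ee_rot: [0.001, 1.0, -0.023, 0.011]
contact_force: [-0.2, -0.3, -0.8]
width: 0.0462
```

```bash
python3 st.py
```

```text
p [0.5423 0.0083 0.0508] yaw -2.65 q6 -0.067 F [-0.19 -0.28 -0.76] M [ 0.247  0.124 -0.038] w 0.0462 t 11.4167 e6 -0.106 tiltz [ 0.022 -0.003]
```

Request:
{"method": "carry_out", "body": {
  "series": [
    [[0,0,0],-2.5],
    [[0,0,0],0],
    [[0,0,0],0]
  ]
}}

```text
clock: 11.67
position: [0.5423, 0.0083, 0.0508]
ee_rot: [0.001, 1.0, -0.004, 0.011]
contact_force: [0.4, -0.6, -1.3]
width: 0.046
```

```bash
python3 st.py
```

```text
p [0.5423 0.0083 0.0508] yaw -0.43 q6 -0.105 F [ 0.41 -0.63 -1.28] M [ 0.216  0.12  -0.057] w 0.0460 t 11.6667 e6 -0.160 tiltz [ 0.022 -0.003]
```

Request:
{"method": "carry_out", "body": {
  "series": [
    [[0,0,0],-2.5],
    [[0,0,0],0],
    [[0,0,0],0]
  ]
}}

```text
clock: 11.92
position: [0.5423, 0.0084, 0.0508]
ee_rot: [0.001, 1.0, 0.016, 0.011]
contact_force: [0.6, 1.0, -0.7]
width: 0.0461
```

```bash
python3 st.py
```

```text
p [0.5423 0.0084 0.0508] yaw 1.80 q6 -0.145 F [ 0.64  1.02 -0.68] M [ 0.217  0.152 -0.196] w 0.0461 t 11.9167 e6 -0.185 tiltz [ 0.022 -0.002]
```

Leaning torque is building, with e6 going from −0.05 to −0.19. At most the lean is 0.147 rad if there has been no slip. One more small step, then hold.

Request:
{"method": "carry_out", "body": {
  "series": [
    [[0,0,0],-2.5],
    [[0,0,0],0],
    [[0,0,0],0],
    [[0,0,0],0]
  ]
}}

```text
clock: 12.25
position: [0.5423, 0.0083, 0.0508]
ee_rot: [0.001, 0.999, 0.034, 0.011]
contact_force: [0.3, -0.3, -0.6]
width: 0.0459
```

```bash
python3 st.py; python3 -c "
from h import *
S=cam('side');a=cv2.imread('pics/side0.png')
f=lambda i:cv2.resize(i[162:180,246:270],None,fx=16,fy=24,interpolation=cv2.INTER_CUBIC)
cv2.imwrite('pics/c8.png',np.hstack([f(a),f(S[0])]))"; python3 st.py
```

```text
p [0.5423 0.0083 0.0508] yaw 3.92 q6 -0.182 F [ 0.28 -0.35 -0.59] M [ 0.186  0.195 -0.336] w 0.0459 t 12.25 e6 -0.264 tiltz [ 0.022 -0.002]
p [0.5423 0.0084 0.0508] yaw 3.93 q6 -0.182 F [-0.29  0.17  0.36] M [ 0.227  0.201 -0.246] w 0.0462 t 12.3 e6 -0.240 tiltz [ 0.022 -0.002]
```

View pics/c8.png

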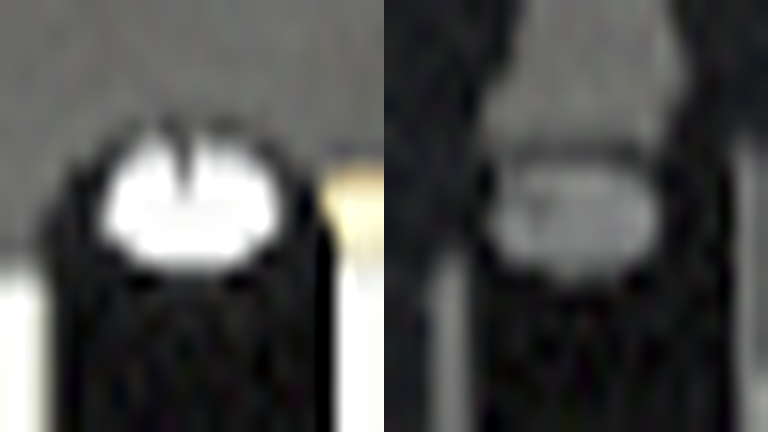

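The line has swung from straight back to back-left, which is anticlockwise. The torque is now −0.25 to −0.34 Nm with a slope matching the 2.5 Nm/rad spring, held over 0.3 s, so the stop is reached and not forced. Turning clockwise: the fourth click should be near yaw −91.

Request:
{"method": "carry_out", "body": {
  "series": [
    [[0,0,0],4],
    [[0,0,0],4],
    [[0,0,0],4],
    [[0,0,0],4],
    [[0,0,0],0],
    [[0,0,0],0]
  ]
}}

```text
clock: 12.8
position: [0.5422, 0.0082, 0.0508]
ee_rot: [0.0, 0.994, -0.111, 0.011]
contact_force: [0.4, 0.1, 0.6]
width: 0.0459
```

```bash
python3 st.py
```

```text
p [0.5422 0.0082 0.0508] yaw -12.77 q6 0.111 F [0.36 0.1  0.62] M [0.238 0.085 0.027] w 0.0459 t 12.8 e6 0.105 tiltz [ 0.022 -0.003]
```

Request:
{"method": "carry_out", "body": {
  "series": [
    [[0,0,0],4],
    [[0,0,0],0],
    [[0,0,0],0]
  ]
}}

```text
clock: 13.05
position: [0.5422, 0.0082, 0.0508]
ee_rot: [0.0, 0.989, -0.144, 0.011]
contact_force: [0.8, 0.0, -0.5]
width: 0.046
```

```bash
python3 st.py
```

```text
p [0.5422 0.0082 0.0508] yaw -16.57 q6 0.177 F [ 0.79  0.05 -0.46] M [ 0.204  0.073 -0.024] w 0.0460 t 13.05 e6 0.049 tiltz [ 0.022 -0.003]
```

Request:
{"method": "carry_out", "body": {
  "series": [
    [[0,0,0],4],
    [[0,0,0],4],
    [[0,0,0],0],
    [[0,0,0],0]
  ]
}}

```text
clock: 13.38
position: [0.5421, 0.0082, 0.0508]
ee_rot: [-0.001, 0.977, -0.211, 0.011]
contact_force: [-0.0, -0.6, -1.0]
width: 0.0461
```

```bash
python3 st.py
```

```text
p [0.5421 0.0082 0.0508] yaw -24.35 q6 0.313 F [-0.02 -0.58 -0.98] M [ 0.241  0.119 -0.007] w 0.0461 t 13.3833 e6 0.044 tiltz [ 0.022 -0.004]
```

Request:
{"method": "carry_out", "body": {
  "series": [
    [[0,0,0],4],
    [[0,0,0],0],
    [[0,0,0],0]
  ]
}}

```text
clock: 13.63
position: [0.5421, 0.0082, 0.0508]
ee_rot: [-0.001, 0.97, -0.242, 0.011]
contact_force: [-0.1, 0.3, -0.0]
width: 0.0459
```

```bash
python3 st.py
```

```text
p [0.5421 0.0082 0.0508] yaw -28.03 q6 0.377 F [-0.14  0.26 -0.  ] M [ 0.163  0.015 -0.096] w 0.0459 t 13.6333 e6 -0.019 tiltz [ 0.022 -0.004]
```

Request:
{"method": "carry_out", "body": {
  "series": [
    [[0,0,0],4],
    [[0,0,0],4],
    [[0,0,0],4],
    [[0,0,0],4],
    [[0,0,0],4],
    [[0,0,0],4],
    [[0,0,0],4],
    [[0,0,0],4],
    [[0,0,0],0],
    [[0,0,0],0]
  ]
}}

```text
clock: 14.47
position: [0.5418, 0.0082, 0.0508]
ee_rot: [-0.003, 0.867, -0.497, 0.011]
contact_force: [-0.1, 0.8, -0.1]
width: 0.0459
```

```bash
python3 st.py
```

```text
p [0.5418 0.0082 0.0508] yaw -59.68 q6 0.931 F [-0.06  0.85 -0.15] M [ 0.135  0.037 -0.096] w 0.0459 t 14.4667 e6 0.027 tiltz [ 0.022 -0.005]
```

Request:
{"method": "carry_out", "body": {
  "series": [
    [[0,0,0],4],
    [[0,0,0],4],
    [[0,0,0],4],
    [[0,0,0],0],
    [[0,0,0],0]
  ]
}}

```text
clock: 14.88
position: [0.5417, 0.0083, 0.0508]
ee_rot: [-0.004, 0.813, -0.582, 0.01]
contact_force: [-0.2, 0.5, -0.0]
width: 0.0461
```

```bash
python3 st.py
```

```text
p [0.5417 0.0083 0.0508] yaw -71.26 q6 1.134 F [-0.24  0.49 -0.05] M [ 0.121  0.062 -0.132] w 0.0461 t 14.8833 e6 -0.012 tiltz [ 0.022 -0.005]
```

Request:
{"method": "carry_out", "body": {
  "series": [
    [[0,0,0],4],
    [[0,0,0],4],
    [[0,0,0],0],
    [[0,0,0],0]
  ]
}}

```text
clock: 15.22
position: [0.5417, 0.0082, 0.0507]
ee_rot: [-0.005, 0.773, -0.634, 0.01]
contact_force: [-0.3, 0.3, -0.4]
width: 0.0459
```

```bash
python3 st.py
```

```text
p [0.5417 0.0082 0.0507] yaw -78.76 q6 1.266 F [-0.31  0.31 -0.4 ] M [ 0.007  0.066 -0.028] w 0.0459 t 15.2167 e6 0.047 tiltz [ 0.022 -0.006]
```

Request:
{"method": "carry_out", "body": {
  "series": [
    [[0,0,0],4],
    [[0,0,0],0],
    [[0,0,0],0]
  ]
}}

```text
clock: 15.47
position: [0.5417, 0.0082, 0.0508]
ee_rot: [-0.005, 0.753, -0.658, 0.01]
contact_force: [0.1, 0.3, -1.1]
width: 0.0459
```

```bash
python3 st.py
```

```text
p [0.5417 0.0082 0.0508] yaw -82.34 q6 1.328 F [ 0.15  0.31 -1.06] M [ 0.008  0.009 -0.015] w 0.0459 t 15.4667 e6 0.009 tiltz [ 0.022 -0.006]
```

Request:
{"method": "carry_out", "body": {
  "series": [
    [[0,0,0],4],
    [[0,0,0],0],
    [[0,0,0],0]
  ]
}}

```text
clock: 15.72
position: [0.5416, 0.0083, 0.0507]
ee_rot: [-0.005, 0.732, -0.682, 0.01]
contact_force: [-0.5, 0.0, -1.1]
width: 0.0459
```

```bash
python3 st.py
```

```text
p [0.5416 0.0083 0.0507] yaw -85.96 q6 1.392 F [-0.47  0.02 -1.09] M [ 0.011  0.049 -0.052] w 0.0459 t 15.7167 e6 0.005 tiltz [ 0.022 -0.006]
```

Request:
{"method": "carry_out", "body": {
  "series": [
    [[0,0,0],3],
    [[0,0,0],0],
    [[0,0,0],0]
  ]
}}

```text
clock: 15.97
position: [0.5416, 0.0083, 0.0507]
ee_rot: [-0.006, 0.716, -0.698, 0.01]
contact_force: [0.1, 0.0, -1.1]
width: 0.0459
```

```bash
python3 st.py
```

```text
p [0.5416 0.0083 0.0507] yaw -88.60 q6 1.438 F [ 0.05  0.05 -1.1 ] M [-0.017  0.058 -0.075] w 0.0459 t 15.9667 e6 -0.078 tiltz [ 0.022 -0.006]
```

Request:
{"method": "carry_out", "body": {
  "series": [
    [[0,0,0],2.5],
    [[0,0,0],0],
    [[0,0,0],0]
  ]
}}

```text
clock: 16.22
position: [0.5416, 0.0083, 0.0508]
ee_rot: [0.006, -0.702, 0.712, -0.01]
contact_force: [-0.1, 1.0, -1.0]
width: 0.0458
```

```bash
python3 st.py
```

```text
p [0.5416 0.0083 0.0508] yaw -90.78 q6 1.475 F [-0.07  0.97 -0.95] M [ 0.013  0.026 -0.168] w 0.0458 t 16.2167 e6 -0.074 tiltz [ 0.022 -0.005]
```

Request:
{"method": "carry_out", "body": {
  "series": [
    [[0,0,0],0],
    [[0,0,0],0],
    [[0,0,0],0],
    [[0,0,0],0],
    [[0,0,0],0],
    [[0,0,0],0]
  ],
  "fingers": 72
}}

```text
clock: 16.72
position: [0.5423, 0.0073, 0.0512]
ee_rot: [0.006, -0.704, 0.71, -0.011]
contact_force: [-0.3, 0.1, 0.6]
width: 0.0722
```

Request:
{"method": "carry_out", "body": {
  "series": [
    [[0,0,-10],0],
    [[0,0,-20],0],
    [[0,0,-20],0],
    [[0,0,-10],0],
    [[0,0,0],0]
  ]
}}

```text
clock: 17.13
position: [0.5401, 0.0077, 0.115]
ee_rot: [0.005, -0.705, 0.709, -0.01]
contact_force: [0.7, 0.7, -0.1]
width: 0.0719
```

```bash
python3 st.py; python3 -c "
from h import *
S=cam('side');a=cv2.imread('pics/side0.png')
f=lambda i:cv2.resize(i[162:180,246:270],None,fx=16,fy=24,interpolation=cv2.INTER_CUBIC)
g=f(S[0]).astype(float);g=np.clip(g*1.8,0,255).astype(np.uint8)
cv2.imwrite('pics/c9.png',np.hstack([f(a),g]))"
```

```text
p [0.5401 0.0077 0.115 ] yaw -90.39 q6 1.469 F [ 0.73  0.67 -0.14] M [-0.037  0.001  0.01 ] w 0.0719 t 17.1333 e6 0.001 tiltz [ 0.021 -0.007]
```

View pics/c9.png

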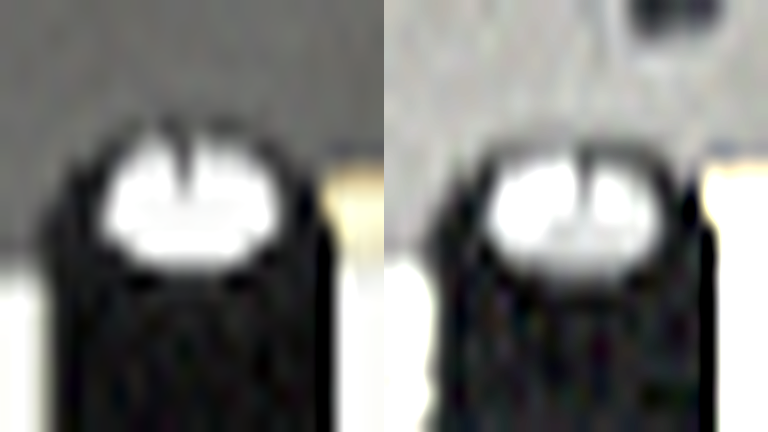

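The line at the disc's top moved from just left of centre to just right of it, a small net clockwise turn. I expect +20°, and will measure it by rectifying the top face.

```bash
cat > ang.py <<'E'
from h import *
S=cam('side')
def ang(img,c):
    th=np.radians(np.arange(0,360,4)); r=np.array([5,6,7,8,9,10,11])/1000.
    g=cv2.cvtColor(img,cv2.COLOR_BGR2GRAY).astype(np.float32)
    P=np.array([[proj(S,np.array([c[0]+a*np.cos(t),c[1]+a*np.sin(t),.121])) for a in r] for t in th]).astype(np.float32)
    v=cv2.remap(g,P[...,0],P[...,1],cv2.INTER_LINEAR)[:,:5].mean(1); v=v/np.median(v)
    i=v.argmin(); k=np.arange(i-5,i+6); w=np.clip(.92-v[k%90],0,None)
    return np.round([4*(k*w).sum()/w.sum(),v[i]],2)
a=cv2.imread('pics/side0.png')
def cen(img,thr):
    e=max(light((img,),(248,164,268,178),thr),key=lambda e:e[0][4]);x,y,w,h,_=e[0];return x+w/2-.5,y+h/2-.5
for n,img,t in(('start',a,130),('now',S[0],100)):
    uv=cen(img,t)
    for dv in(-.4,0,.4):
        print(n,uv,dv,ang(img,plane(S,(uv[0],uv[1]+dv),.121)))
    print(n,'nominal',ang(img,np.array([.541,.006])))
E
python3 ang.py
```

```text
start (np.float64(257.0), np.float64(170.0)) -0.4 [67.43  0.49]
start (np.float64(257.0), np.float64(170.0)) 0 [66.89  0.59]
start (np.float64(257.0), np.float64(170.0)) 0.4 [66.73  0.7 ]
start nominal [77.7   0.62]
now (np.float64(257.5), np.float64(167.0)) -0.4 [261.91   0.64]
now (np.float64(257.5), np.float64(167.0)) 0 [262.96   0.63]
now (np.float64(257.5), np.float64(167.0)) 0.4 [312.8    0.66]
now nominal [53.19  0.59]
```

Measured net turn is −24.5° (clockwise), against 20° expected and 0 or 40 for a miscount. That is one click past the start (3), so the knob is on click 4. I'll shut the fingers above the knob and press down by feel.

Request:
{"method": "carry_out", "body": {
  "series": [
    [[0,0,0],0],
    [[0,0,0],0],
    [[0,0,0],0],
    [[0,0,0],0],
    [[0,0,0],0],
    [[0,0,0],0],
    [[0,0,0],0],
    [[0,0,0],0],
    [[0,0,0],0],
    [[0,0,0],0]
  ],
  "fingers": 0
}}

```text
clock: 18.07
position: [0.5357, 0.0081, 0.1087]
ee_rot: [0.001, -0.705, 0.709, -0.005]
contact_force: [-0.5, 0.6, 0.2]
width: -0.0001
```

Request:
{"method": "carry_out", "body": {
  "series": [
    [[0,0,5],0],
    [[0,0,5],0],
    [[0,0,3],0],
    [[0,0,0],0]
  ]
}}

```text
clock: 18.4
position: [0.5359, 0.008, 0.0946]
ee_rot: [0.001, -0.705, 0.709, -0.005]
contact_force: [0.1, 0.1, -0.9]
width: 0.0004
```

Request:
{"method": "carry_out", "body": {
  "series": [
    [[0,0,3],0],
    [[0,0,0],0]
  ]
}}

```text
clock: 18.57
position: [0.5356, 0.008, 0.0908]
ee_rot: [0.001, -0.705, 0.709, -0.005]
contact_force: [0.2, -0.0, 0.5]
width: 0.0002
```

Request:
{"method": "carry_out", "body": {
  "series": [
    [[0,0,3],0],
    [[0,0,0],0]
  ]
}}

```text
clock: 18.73
position: [0.5356, 0.008, 0.0874]
ee_rot: [0.001, -0.705, 0.709, -0.005]
contact_force: [-0.2, -0.2, 0.0]
width: -0.0
```

Request:
{"method": "carry_out", "body": {
  "series": [
    [[0,-5,0],0],
    [[0,0,0],0],
    [[0,0,2],0],
    [[0,0,0],0]
  ]
}}

```text
clock: 19.07
position: [0.5416, 0.0079, 0.0858]
ee_rot: [0.001, -0.705, 0.709, -0.005]
contact_force: [-0.5, -0.6, 0.4]
width: 0.0002
```

Request:
{"method": "carry_out", "body": {
  "series": [
    [[0,0,2],0],
    [[0,0,0],0]
  ]
}}

```text
clock: 19.23
position: [0.5421, 0.0079, 0.0846]
ee_rot: [0.002, -0.705, 0.709, -0.006]
contact_force: [-0.3, -0.6, -0.0]
width: -0.0
```

Request:
{"method": "carry_out", "body": {
  "series": [
    [[0,0,2],0],
    [[0,0,0],0]
  ]
}}

```text
clock: 19.4
position: [0.5425, 0.0078, 0.0831]
ee_rot: [0.002, -0.705, 0.709, -0.006]
contact_force: [0.5, 0.3, -0.1]
width: 0.0001
```

```bash
python3 st.py; python3 -c "
from h import *
S=cam('side');cv2.imwrite('pics/c10.png',cv2.resize(S[0][130:200,230:290],None,fx=8,fy=8,interpolation=cv2.INTER_CUBIC))"
```

```text
p [0.5425 0.0078 0.0831] yaw -90.38 q6 1.470 F [ 0.5   0.26 -0.1 ] M [0.016 0.033 0.011] w 0.0001 t 19.4 e6 -0.000 tiltz [ 0.012 -0.006]
```

View pics/c10.png

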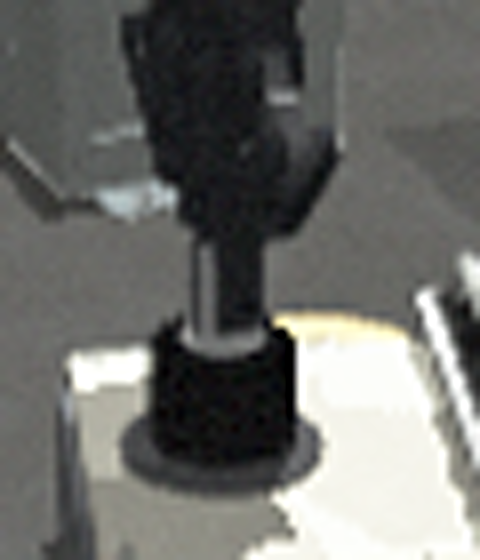

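The shut fingertips are over the centre of the knob's top, at about (258,171), with no contact yet. I'll keep going down in small steps.

Request:
{"method": "carry_out", "body": {
  "series": [
    [[0,0,2],0],
    [[0,0,0],0]
  ]
}}

```text
clock: 19.62
position: [0.5428, 0.0078, 0.0815]
ee_rot: [0.002, -0.705, 0.709, -0.007]
contact_force: [-0.6, 0.1, 0.2]
width: -0.0003
```

Request:
{"method": "carry_out", "body": {
  "series": [
    [[0,0,2],0],
    [[0,0,0],0]
  ]
}}

```text
clock: 19.78
position: [0.5433, 0.0077, 0.0811]
ee_rot: [0.003, -0.705, 0.709, -0.007]
contact_force: [-0.1, 0.3, 0.4]
width: -0.0002
```

Request:
{"method": "carry_out", "body": {
  "series": [
    [[0,0,2],0],
    [[0,0,0],0]
  ]
}}

```text
clock: 19.95
position: [0.544, 0.0076, 0.0812]
ee_rot: [0.003, -0.705, 0.709, -0.008]
contact_force: [-0.3, -0.3, 0.6]
width: -0.0002
```

Request:
{"method": "carry_out", "body": {
  "series": [
    [[0,0,2],0],
    [[0,0,0],0]
  ]
}}

```text
clock: 20.12
position: [0.5448, 0.0075, 0.0811]
ee_rot: [0.004, -0.705, 0.709, -0.009]
contact_force: [-0.1, -0.1, -0.2]
width: 0.0
```

```bash
python3 st.py; python3 -c "
from h import *
s=manip.get_state();print(s['qpos'].round(4),s['effort'].round(2),s['qd'].round(4))"
```

```text
p [0.5448 0.0075 0.0811] yaw -90.37 q6 1.470 F [-0.13 -0.13 -0.21] M [0.046 0.012 0.018] w 0.0000 t 20.1167 e6 0.000 tiltz [ 0.019 -0.007]
[-0.1102  0.3121  1.7632 -0.0057  1.0465  1.4697] [-8.000e-02 -4.028e+01 -2.141e+01 -3.000e-02 -1.500e-01  0.000e+00] [ 0.0016 -0.0053 -0.0014 -0.0022 -0.017   0.0006]
```

Request:
{"method": "carry_out", "body": {
  "series": [
    [[0,0,0],0],
    [[0,0,0],0],
    [[0,0,0],0]
  ]
}}

```text
clock: 20.37
position: [0.5452, 0.0075, 0.0809]
ee_rot: [0.005, -0.705, 0.709, -0.01]
contact_force: [-1.9, -0.0, 6.0]
width: -0.0002
```

```bash
python3 st.py; python3 -c "
from h import *
s=manip.get_state();print(s['qpos'].round(4),s['effort'].round(2),s['qd'].round(4))"
```

```text
p [0.5452 0.0075 0.0809] yaw -90.37 q6 1.470 F [-1.94 -0.03  6.  ] M [ 0.073  0.233 -0.065] w -0.0002 t 20.3667 e6 0.001 tiltz [ 0.02  -0.007]
[-0.1102  0.3123  1.7634 -0.0057  1.0452  1.4697] [-9.000e-02 -3.741e+01 -1.986e+01 -3.000e-02 -5.300e-01  0.000e+00] [ 0.0001  0.0009 -0.0003  0.0015 -0.0011 -0.0005]
```

Contact: 6 N at reported z = 0.081. Pushing on by about 6 mm, watching force and travel.

Request:
{"method": "carry_out", "body": {
  "series": [
    [[0,1,3],0],
    [[0,0,0],0]
  ]
}}

```text
clock: 20.53
position: [0.546, 0.0074, 0.0815]
ee_rot: [0.006, -0.705, 0.709, -0.011]
contact_force: [-0.7, 0.1, -0.0]
width: 0.0002
```

Request:
{"method": "carry_out", "body": {
  "series": [
    [[0,1,3],0],
    [[0,0,0],0]
  ]
}}

```text
clock: 20.7
position: [0.5475, 0.0072, 0.0813]
ee_rot: [0.008, -0.705, 0.709, -0.014]
contact_force: [-0.2, 0.9, -0.3]
width: -0.0003
```

```bash
python3 st.py
```

```text
p [0.5475 0.0072 0.0813] yaw -90.37 q6 1.469 F [-0.16  0.93 -0.25] M [0.054 0.02  0.041] w -0.0003 t 20.7 e6 -0.001 tiltz [ 0.03  -0.008]
```

The knob's resistance stalls small steps, because each row restarts from the measured pose and the tool slides forward instead. I'll lift, recentre, then press with larger consecutive rows.

Request:
{"method": "carry_out", "body": {
  "series": [
    [[0,0,-4],0],
    [[0,7,0],0],
    [[0,0,0],0],
    [[0,0,0],0]
  ]
}}

```text
clock: 21.03
position: [0.5386, 0.0073, 0.0834]
ee_rot: [0.007, -0.705, 0.709, -0.012]
contact_force: [-0.2, -0.4, -0.3]
width: -0.0002
```

```bash
python3 st.py
```

```text
p [0.5386 0.0073 0.0834] yaw -90.37 q6 1.468 F [-0.21 -0.4  -0.28] M [-0.005  0.036 -0.01 ] w -0.0002 t 21.0333 e6 -0.000 tiltz [ 0.027 -0.008]
```

Request:
{"method": "carry_out", "body": {
  "series": [
    [[0,0,6],0],
    [[0,0,6],0]
  ]
}}

```text
clock: 21.2
position: [0.54, 0.0069, 0.0799]
ee_rot: [0.008, -0.705, 0.709, -0.014]
contact_force: [-19.4, 2.6, 69.9]
width: 0.0002
```

```bash
python3 st.py
```

```text
p [0.54   0.0069 0.0799] yaw -90.35 q6 1.468 F [-19.42   2.62  69.87] M [ 0.32   3.248 -0.03 ] w 0.0002 t 21.2 e6 0.013 tiltz [ 0.032 -0.009]
```

Request:
{"method": "carry_out", "body": {
  "series": [
    [[0,1,7],0]
  ]
}}

```text
clock: 21.28
position: [0.5398, 0.007, 0.0801]
ee_rot: [0.009, -0.705, 0.709, -0.016]
contact_force: [-14.3, 2.5, 55.4]
width: -0.0002
```

```bash
python3 st.py
```

```text
p [0.5398 0.007  0.0801] yaw -90.33 q6 1.468 F [-14.28   2.51  55.42] M [0.282 2.526 0.004] w -0.0002 t 21.2833 e6 0.011 tiltz [ 0.035 -0.009]
```

The push stalls hard at z ≈ 0.080 with 55–70 N. The knob is either fully in or blocked, so I'll lift and measure its top in the side image (6 mm ≈ 2 px, 1.5 mm ≈ 0.5 px).

Request:
{"method": "carry_out", "body": {
  "series": [
    [[0,0,-10],0],
    [[0,0,-30],0],
    [[0,0,-40],0],
    [[0,0,-40],0],
    [[0,0,-20],0],
    [[0,0,0],0]
  ]
}}

```text
clock: 21.78
position: [0.5327, 0.0086, 0.227]
ee_rot: [0.009, -0.705, 0.709, -0.015]
contact_force: [-0.1, 0.6, 0.3]
width: 0.0001
```

```bash
cat > ht.py <<'E'
from h import *
S=cam('side')
g0=cv2.cvtColor(cv2.imread('pics/side0.png'),cv2.COLOR_BGR2GRAY).astype(float);g1=cv2.cvtColor(S[0],cv2.COLOR_BGR2GRAY).astype(float)
for z in(.121,.1195,.115): print(z,proj(S,np.array([.541,.006,z])).round(2))
for u in (255,260):
    print(u,'start',g0[162:196,u-1:u+2].mean(1).round().astype(int).tolist());print(u,'now  ',g1[162:196,u-1:u+2].mean(1).round().astype(int).tolist())
E
python3 ht.py; python3 st.py; python3 ang.py|grep nom
```

```text
0.121 [257.52 170.02]
0.1195 [257.52 170.54]
0.115 [257.5  172.08]
255 start [105, 107, 108, 108, 104, 96, 186, 255, 252, 253, 224, 38, 31, 21, 21, 20, 17, 13, 15, 11, 19, 13, 14, 18, 33, 48, 59, 87, 122, 113, 217, 255, 253, 252]
255 now   [106, 106, 105, 107, 107, 108, 106, 93, 182, 252, 217, 185, 130, 25, 14, 18, 14, 18, 15, 17, 15, 20, 16, 10, 16, 20, 31, 55, 69, 77, 159, 215, 207, 173]
260 start [109, 108, 106, 112, 105, 87, 171, 251, 252, 252, 217, 43, 32, 27, 19, 19, 17, 16, 17, 15, 17, 17, 21, 21, 31, 49, 62, 93, 117, 111, 215, 255, 253, 252]
260 now   [109, 107, 108, 110, 110, 111, 103, 84, 167, 251, 253, 253, 217, 38, 26, 23, 17, 17, 11, 20, 14, 16, 15, 17, 17, 21, 36, 84, 103, 100, 194, 253, 252, 253]
p [0.532  0.0087 0.2253] yaw -90.33 q6 1.467 F [ 0.09  0.27 -0.48] M [ 0.053  0.007 -0.023] w 0.0000 t 21.8333 e6 -0.000 tiltz [ 0.032 -0.009]
start nominal [77.7   0.62]
now nominal [51.23  0.46]
```

The top face has dropped by exactly 2 px (the brightness profile is the same, shifted), which is about 6 mm. The knob is fully in, and that is only possible on click 4. Handing in.

```bash
python3 -c "
from h import *
t=cam('top')[0];a=cv2.imread('pics/top0.png').astype(int)
d=np.abs(t.astype(int)-a).max(2)
for n,(x0,y0,x1,y1) in dict(clip=(370,226,388,246),bar=(272,174,314,202),tape=(165,132,203,171)).items(): print(n,np.median(d[y0:y1,x0:x1]),(d[y0:y1,x0:x1]>40).mean().round(3))
print(manip.sign_off())"
```

```text
clip 4.0 0.0
bar 5.0 0.0
tape 60.5 0.634
the job is handed in; nothing more can be done
None
```

I turned the knob anticlockwise onto its soft stop, turned it clockwise to the fourth click, pushed it fully in, and let go. The job was handed in at about 22 s of 58 with the arm well clear; no verdict is reported.

**What the last checks showed**
- **Stop:** the lean torque rose to about 0.25–0.34 Nm, below the forced level of 0.6 Nm, and I held it for about 0.3 s. The knob had started three clicks clockwise of zero.
- **Fourth click:** the line on the knob ended about 25° clockwise of where it started, measured in a coarse image. One click past the start is 20°, so this fits click 4 and not 3 or 5.
- **Pushed in:** the knob's top dropped 2.0 px in the side view, about 6 mm, and it held against a firm push. The other clicks block at 1.5 mm.
- **Bystanders:** the binder clip and the applicator bar are unchanged in the top view.

**What failed or disagreed**
- **Tape roll:** its patch of the top view differs from the start picture. I think the arm was in front of it, as it was in earlier pictures, but I did not check this. The gripper never went near it.
- **Fingertip height:** both cameras put the fingertips about 30 mm higher than the reported tool position. I trusted the cameras, and gripping and pushing by feel bore this out.
- **Push force:** the last push peaked at about 70 N on the closed fingertips. By then the knob was probably already in, because earlier force readings had dropped to zero during the pauses and hid that.
- **Torque readings:** individual readings were noisy, so the click count rests on the turn angle and the final 6 mm drop.

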